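# Clear the onion keeper's lid and hold it half open

### The arm

A 7-joint arm with a two-finger parallel gripper is mounted at the origin on a cart in front of the work surface, level with it; the furniture and walls round the work are solid. World frame = base frame: x ahead of the robot, y to its left, z up, the work surface at z = 0. Lengths are in m, angles in rad, forces in N, time in s.
With the tool pointing down it reaches from about 0.425 to 0.875 m from the base axis. Payload 4.7 kg.
Tool frame: the origin (TCP) lies at the very end of the fingers, on their centre line; the grasp point (between the pads) lies 19 mm behind it; z points along the fingers, y is the line along which they close (so a half turn about z gives the same grasp; the last joint's range is limited). The gripper opens to 87 mm and grips with 3 to 60 N. Pads are 19 mm wide; open, the fingers measure 117 mm over their backs; the gripper's body (75 mm by 190 mm) begins 51 mm behind the grasp point.
Start: joints at [1.26, 0.321, -0.07, 1.45, 0.023, 1.371, -0.057], TCP at [0.207, -0.616, 0.223] pointing down, gripper open.
Joint ranges: [-2.86, 2.86], [-0.3, 2.09], [-1.38, 1.24], [0.06, 2.45], [-1.56, 4.7], [0.09, 2.05], [-2.69, 2.69]. Speed limits (rad/s): [2.57, 2.57, 3.14, 3.14, 3.14, 3.14, 3.14].

### API

Orientations are given as a rotation vector (axis times angle).
In Python, from bench import ctrl gives the robot as it stands.
- The arm moves only by the tool jog_arm, never from a script. Its argument "commands" is a list of rows, each a list of 7 numbers: the opening, from 0 (shut) to 1 (fully open), then the shift along the world's x, y, z scaled (see below), then the turn, a rotation vector about the world's x, y, z scaled (see below). A call has exactly 5 rows; each row is the pose to reach, as a shift and turn from the pose commanded when the call began; what a row does not reach only later rows make up. The controller multiplies each number of a shift by 0.5 m and each number of a turn by 30 degrees. A row lasts 1/12 s, in which the tool goes at most 41.7 mm and 7.16 degrees, less where a joint would pass 70% of its speed; a pose out of reach is approached as far as the arm can. A call with a number of a shift or a turn outside -1 to 1 is refused whole. A call with a gripper value outside its range is refused whole. The fingers move at their own pace and stop on an object; "grip_force" is the grip in N (left out, the last holds). Time passes only in rows, so rows that repeat a pose let the fingers close, or fill a call up. It gives the time, the measured TCP pose, the force, the opening and the grip force at its end, in the units of the state.
- ctrl.get_state(): the state, without advancing time (a new reading comes with each control period).
- ctrl.get_image(name): name is "scene" or "side" or "wrist"; returns a dict with "frame" (480x640x3 uint8, red, green, blue), "vfov" (degrees; the focal length in pixels is half the picture's height over the tangent of half this angle, whatever the lens; pixels are square), "cx", "cy" (the principal point, pixels), "camera_from_world" (4x4, takes a point from world to camera coordinates); the wrist camera has in their place "mount" (4x4, takes a point from camera to tool coordinates, whose origin is the TCP and whose axes are the flange's). Camera axes: x right, y down, z forward; pixel columns grow to the right and rows downward; lengths in m; the calibration is good to about 2 mm. A picture is of the moment at which its call begins: read the wrist's pose just before it. There is no depth.
- ctrl.close_job(): hands the job in; it is judged then, once.
The state is a dict: "time": time; "joint_positions": joint angles; "qd": joint speeds; "joint_torque": joint torques, N m; "position": TCP position; "tool_rot": TCP orientation; "ft_force": force on the tool from outside, world axes, zero at the start; "torque": the same for the moment, N m; "grip_width": opening from 0.0 (shut) to 1.0 (fully open); "grip_force": force on a finger pad.
Only numpy, scipy, OpenCV 4.12 (cv2) and the standard library are available. Lean on these libraries where they do the work, as an engineer would, in place of code of your own. Each camera call takes 0.05 s, during which the arm holds its last target. There are 200 camera calls.

### The job

Lift the small spice jar off the lid of the wooden onion keeper and stand it upright on the worktop, with the lid still shut. Then open the keeper's lid by 45 degrees from shut and keep holding it there so that I can reach in with both hands: finish while still holding the lid, which falls shut if let go. Do not tip the jar over, and leave the other things standing where they are.

Things in the scene. Friction and masses are not known exactly. Their poses are not given: they have to be found in the camera images.
- keeper: Light wooden onion keeper, 140 (x) x 220 (y) x 110 mm high, fixed to the worktop. Origin: centre of its underside; x points from front to hinge, z up. Its flat darker wooden lid, 146 x 226 x 10 mm, 0.35 kg, top face at 120 mm when shut, is hinged along the far (+x) rim, opens upward and backward, has no stay or spring and falls shut when let go.
- keeper_lid (a joint): Angle of the keeper's lid in rad: 0 shut and flat, grows as it opens (45 degrees = 0.785), stop at 1.8. Turns freely.
- lid_handle (a point): Grip point on the lid's dark wooden tongue handle: a bar 24 mm wide (along the hinge), 14 mm thick, sticking out 50 mm from the middle of the lid's front edge, in the plane of the lid. The point is the bar's centre, 27 mm in front of the edge; 115 mm above the worktop when shut. From the hinge axis it is 170 mm along the lid and 5 mm up across it. Axes: x to the hinge, y along it.
- lid_hinge (a point): Middle of the hinge axis (parallel to the keeper's y axis), 70 mm behind the keeper's centre, 110 mm above the worktop. Does not move with the lid. Beware: wall cabinets hang over the back of the worktop, from 0.46 m up; their doors begin 0.575 m ahead of the robot and their door handles stand out to 0.54 m, so keep the wrist back from them, also on the way in.
- spice_jar: Small round spice jar with a dark cap, 41 mm in diameter, 105 mm high, under 0.3 kg; stands loose on the shut lid. Origin: centre of its underside; z up. On the worktop its origin is at height 0. The worktop is free to stand it on left of the keeper, 0.20 to 0.23 m to +y of the keeper's centre, 0.41 to 0.47 m ahead of the robot; further left a 5 mm high sink rim begins.
- mug: Bystander: white mug with grey dots, 82 mm across, 91 mm high, on the right. Origin: centre of its underside.
- tin: Bystander: low food tin, 75 mm in diameter, 58 mm high. Origin: centre of its underside.
- mill: Bystander: dark wooden pepper mill, 58 mm in diameter, 170 mm high. Origin: centre of its underside.
There are look-alikes about, which are no part of the job. Of the things like the spice_jar, leave any that is orange or turquoise; of the rest the smaller one is meant.

How it is judged:
On the way:
1. the jar stands upright on the worktop, let go, with the lid still shut (height (world z) of spice_jar between -0.006 and 0.008 m and angle between spice_jar's own z axis and vertical below 0.1 rad and linear speed of spice_jar below 0.03 m/s and contact force between spice_jar and the fingers below 0.1 N and value of joint keeper_lid below 0.08 rad), for 0.2 s.
At the end, for the whole second after the job is handed in: The lid stands still, held by the robot alone, 45 degrees open (37 to 53 degrees pass); the spice jar stands upright (within 0.1 rad) and at rest on the worktop or the sink's flat rim (underside within 8 mm of the worktop), touched by neither the keeper nor the robot (value of joint keeper_lid between 0.646 and 0.925 rad and velocity of joint keeper_lid between -0.06 and 0.06 rad/s and contact force between any of the fingers, the arm and keeper above 0.3 N and contact force between spice_jar and keeper below 0.1 N and contact force between spice_jar and the arm below 0.1 N and contact force between spice_jar and the fingers below 0.1 N and height (world z) of spice_jar between -0.006 and 0.008 m and angle between spice_jar's own z axis and vertical below 0.1 rad and linear speed of spice_jar below 0.03 m/s); the arm keeps its last pose, push and grip.
It fails at once if the spice jar is tipped over (angle between spice_jar's own z axis and vertical above 0.8 rad).
It fails at once if the mug, tin or mill is pushed more than 3 cm away (distance of any of mug, tin, mill from where it was at the start of the episode above 0.03 m).
It also fails if it takes over 51 s, if anything falls off the work surface, if the arm or the gripper's body presses on something with over 40 N, if the wrist force passes 120 N, or if a joint passes its speed limit or range.

## Working session

There is one attempt and no reset: what is moved stays moved. The work goes in short steps, Python scripts to look and compute and a tool call to move; the robot and the scene stay as the last step left them, time stands still between calls to the robot, and variables do not carry over. Pictures are saved under pics/ and viewed, at most 10 in all, crops included, and the job is handed in when it is done.

Besides the shell and the picture viewer there is one more tool, called after "Request:" as name([rows], argument=value, ...), one row to a line, values as JSON. jog_arm: Moves the arm, as the interface text tells. Shifts and turns lie within -1 to 1; 1 stands for 0.5 m of shift or 30 degrees of turn. Its arguments: {"type":"object","properties":{"commands":{"type":"array","items":{"type":"array","items":{"type":"number","minimum":-1,"maximum":1}}},"grip_force":{"type":"number"}},"required":["commands"]}

```bash
mkdir -p pics; cat > h.py <<'E'
import numpy as np,cv2
from bench import ctrl
from scipy.spatial.transform import Rotation as R
def snap(n,f):
    d=ctrl.get_image(n); cv2.imwrite('pics/'+f,d['frame'][:,:,::-1]); return d
def ray(d,u,v,T=None):
    f=240/np.tan(np.radians(d['vfov']/2))
    c=np.array([(u-d['cx'])/f,(v-d['cy'])/f,1])
    M=np.linalg.inv(d['camera_from_world']) if T is None else T
    return M[:3,3],M[:3,:3]@c
def atz(d,u,v,z,T=None):
    o,r=ray(d,u,v,T); return o+r*(z-o[2])/r[2]
def proj(d,p):
    f=240/np.tan(np.radians(d['vfov']/2))
    c=d['camera_from_world']@np.r_[p,1]; return c[:2]/c[2]*f+[d['cx'],d['cy']]
E
python3 - <<'E'
from h import *
import pickle
s=ctrl.get_state();print(s)
D={n:snap(n,n+'0.png') for n in('scene','side')}
pickle.dump(D,open('d0.pkl','wb'))
for n in D:print(n,D[n]['vfov'],D[n]['camera_from_world'].round(3).tolist())
E
```

```text
{'time': 0.0, 'joint_positions': array([ 1.26006917,  0.32182986, -0.07005673,  1.45170934,  0.02258311,
        1.3708082 , -0.05692206]), 'qd': array([ 0.00137486, -0.00094703, -0.00068924,  0.00034466, -0.0006266 ,
       -0.00068773,  0.00038004]), 'joint_torque': array([ 4.98676254e-04, -4.91289675e+01, -4.03712187e-01, -3.12531531e+01,
       -6.38311403e-02,  4.38601209e-02,  1.63949699e-04]), 'position': array([ 0.20720163, -0.61548349,  0.22143961]), 'tool_rot': array([-3.09835418e+00, -5.07653719e-01,  6.43491028e-04]), 'ft_force': array([ 0.3042405 ,  0.05851952, -0.48529016]), 'torque': array([ 0.02527718, -0.06100114, -0.00073207]), 'grip_force': 0.0, 'grip_width': 1.0000633568555346}
scene 54.72226940367065 [[-0.714, -0.7, 0.002, 0.234], [-0.407, 0.412, -0.815, 0.434], [0.57, -0.583, -0.579, 0.595], [0.0, 0.0, 0.0, 1.0]]
side 54.378995511950166 [[0.996, -0.09, 0.0, -0.609], [-0.057, -0.633, -0.772, -0.076], [0.069, 0.769, -0.636, 1.399], [0.0, 0.0, 0.0, 1.0]]
```

View pics/scene0.png

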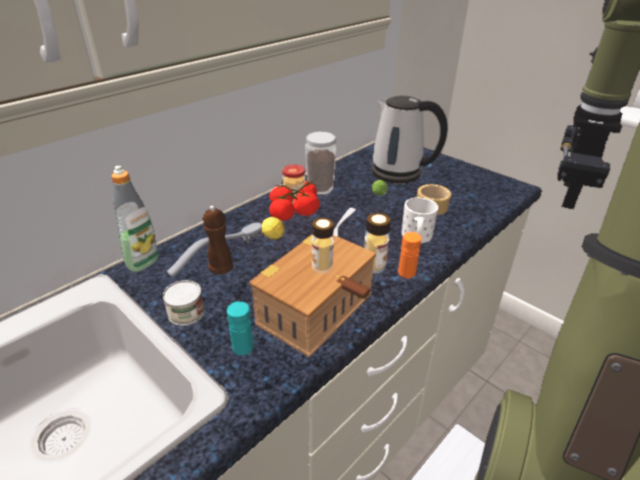

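View pics/side0.png

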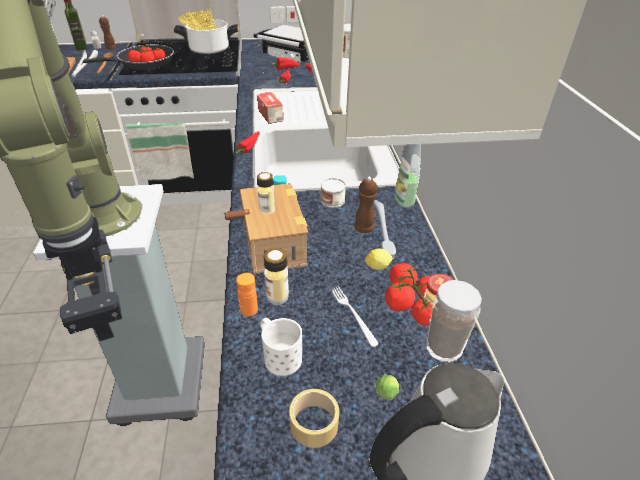

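The jar stands on the keeper lid (scene ~(322,245), side ~(265,193)). A turquoise jar stands left of the keeper, and orange and larger jars stand to its right. I'll enlarge this area.

```bash
python3 - <<'E'
import cv2
a=cv2.imread('pics/scene0.png')[190:360,150:450]; b=cv2.imread('pics/side0.png')[160:290,205:385]
cv2.imwrite('pics/ca.png',cv2.resize(a,None,fx=2.66,fy=2.66,interpolation=cv2.INTER_CUBIC))
cv2.imwrite('pics/cb.png',cv2.resize(b,None,fx=4,fy=4,interpolation=cv2.INTER_CUBIC))
E
```

```text
(no output)
```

View pics/ca.png

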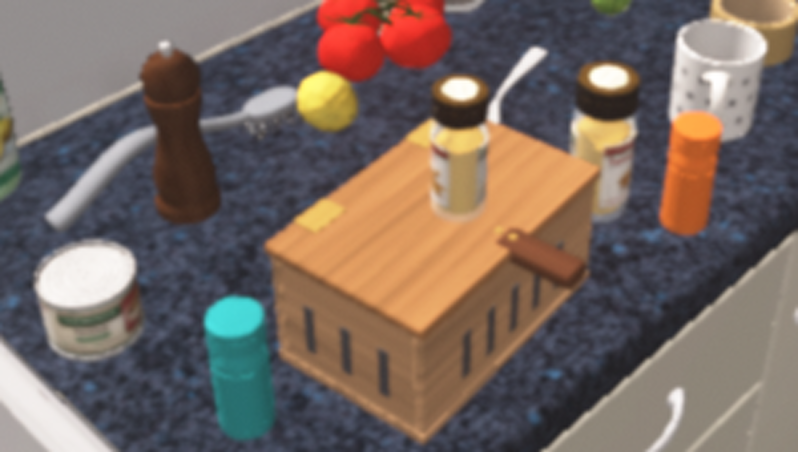

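View pics/cb.png

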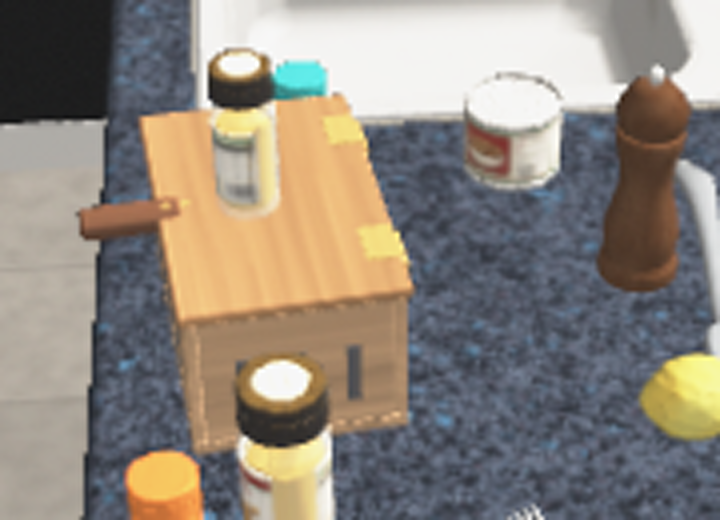

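```bash
python3 - <<'E'
from h import *
import pickle
D=pickle.load(open('d0.pkl','rb'))
S=lambda x,y:('scene',150+x/2.66,190+y/2.66)
T=lambda x,y:('side',205+x/4,160+y/4)
def p(n,q,z): print(n,q[0],atz(D[q[0]],q[1],q[2],z).round(4))
for n,c in zip(['BL','FL','FR','BR'],[(266,245),(423,333),(600,172),(490,122)]):p(n,S(*c),.12)
for n,c in zip(['BL','FL','FR','BR'],[(343,96),(140,115),(185,320),(412,290)]):p(n,T(*c),.12)
p('cap',S(461,91),.225);p('cap',T(241,63),.225);p('base',S(459,203),.12);p('base',T(247,201),.12)
p('hend',S(582,268),.122);p('hend',T(80,225),.120)
p('turqtop',S(236,312),.1);p('turqbase',S(246,422),0);p('turqtop',T(300,75),.1)
p('tin',S(87,275),.058);p('tin',T(514,105),.058)
p('mill',S(186,207),0);p('mill',T(638,275),0)
p('sinkcorner',('scene',228,408),0);p('bigjar',S(608,78),.12);p('bigjar',T(282,382),.12);p('orange',S(697,125),.1);p('orange',T(165,470),.1)
p('mug',S(720,45),.091);p('mug',('side',282,330),.091)
E
```

```text
BL scene [ 0.5594 -0.0605  0.12  ]
FL scene [ 0.4176 -0.077   0.12  ]
FR scene [ 0.4431 -0.2952  0.12  ]
BR scene [ 0.5486 -0.285   0.12  ]
BL side [ 0.5616 -0.0706  0.12  ]
FL side [ 0.4206 -0.0821  0.12  ]
FR side [ 0.4517 -0.308   0.12  ]
BR side [ 0.5895 -0.2916  0.12  ]
cap scene [ 0.4892 -0.1864  0.225 ]
cap side [ 0.4935 -0.1916  0.225 ]
base scene [ 0.4943 -0.1915  0.12  ]
base side [ 0.4916 -0.1899  0.12  ]
hend scene [ 0.3821 -0.1977  0.122 ]
hend side [ 0.385  -0.2065  0.12  ]
turqtop scene [ 0.5383 -0.0148  0.1   ]
turqbase scene [ 0.5312 -0.0068  0.    ]
turqtop side [ 0.5336 -0.0085  0.1   ]
tin scene [0.6892 0.0158 0.058 ]
tin side [0.6943 0.0019 0.058 ]
mill scene [ 0.766  -0.1244  0.    ]
mill side [ 0.7673 -0.1392  0.    ]
sinkcorner scene [0.445  0.0927 0.    ]
bigjar scene [ 0.5209 -0.4045  0.12  ]
bigjar side [ 0.5073 -0.3692  0.12  ]
orange scene [ 0.4407 -0.4252  0.1   ]
orange side [ 0.4391 -0.4151  0.1   ]
mug scene [ 0.5071 -0.5602  0.091 ]
mug side [ 0.5115 -0.5646  0.091 ]
```

```bash
cat >> h.py <<'E'
YAW=7.2
def tgt(x,y,z,tilt,yaw=YAW):
    "scaled shift+turn from the measured pose to TCP target; tilt>0: fingers lean forward"
    s=ctrl.get_state()
    Rt=R.from_euler('z',yaw,degrees=True)*R.from_euler('y',-tilt,degrees=True)*R.from_matrix(np.diag([1,-1,-1.]))
    t=(Rt*R.from_rotvec(s['tool_rot']).inv()).as_rotvec()
    print('t',round(s['time'],2),'p',s['position'].round(4),'F',s['ft_force'].round(1),'w',round(s['grip_width'],3),'q',s['joint_positions'].round(2))
    print('shift',((np.array([x,y,z])-s['position'])/.5).round(3),'turn',(np.degrees(t)/30).round(3))
E
python3 -c "
from h import *
tgt(.40,-.202,.25,12)"
```

```text
t 0.1 p [ 0.2072 -0.6156  0.2216] F [-0.6 -0.2 -0.6] w 0.999 q [ 1.26  0.32 -0.07  1.45  0.02  1.37 -0.06]
shift [0.386 0.827 0.057] turn [ 0.086 -0.391 -0.379]
```

Request:
jog_arm([
  [1,0.025,0.06,0.01,0,-0.02,-0.03],
  [1,0.055,0.125,0.02,0.01,-0.05,-0.08],
  [1,0.085,0.19,0.03,0.02,-0.08,-0.12],
  [1,0.115,0.25,0.04,0.03,-0.11,-0.16],
  [1,0.145,0.31,0.05,0.03,-0.13,-0.19],
], grip_force=15)

```text
time: 0.52
position: [0.28, -0.4594, 0.2472]
tool_rot: [-3.115, -0.35, -0.109]
ft_force: [0.5, 0.2, 0.6]
grip_width: 0.997
grip_force: 0.0
```

Request:
jog_arm([
  [1,0.03,0.06,0,0.01,-0.03,-0.03],
  [1,0.06,0.12,0,0.01,-0.06,-0.07],
  [1,0.09,0.18,0,0.02,-0.09,-0.11],
  [1,0.12,0.24,0,0.03,-0.12,-0.15],
  [1,0.14,0.3,0,0.03,-0.15,-0.19],
])

```text
time: 0.93
position: [0.3508, -0.3091, 0.2472]
tool_rot: [-3.118, -0.196, -0.235]
ft_force: [0.7, 0.2, -0.6]
grip_width: 0.997
grip_force: 0.0
```

```bash
python3 -c "
from h import *
tgt(.40,-.202,.20,12)"
```

```text
t 0.93 p [ 0.3508 -0.3091  0.2472] F [ 0.7  0.2 -0.6] w 0.997 q [ 1.06 -0.15 -0.27  1.91 -0.16  1.28 -0.62]
shift [ 0.098  0.214 -0.094] turn [ 0.016 -0.112  0.001]
```

Request:
jog_arm([
  [1,0.04,0.06,0,0,-0.03,0],
  [1,0.08,0.12,0,0.01,-0.06,0],
  [1,0.11,0.17,-0.03,0.016,-0.09,0],
  [1,0.13,0.21,-0.06,0.016,-0.11,0],
  [1,0.13,0.216,-0.1,0.016,-0.112,0],
])

```text
time: 1.35
position: [0.4171, -0.199, 0.198]
tool_rot: [-3.106, -0.205, -0.329]
ft_force: [0.1, 0.3, 0.2]
grip_width: 1.003
grip_force: 0.0
```

```bash
python3 - <<'E'
from h import *
tgt(.496,-.19,.175,12)
s=ctrl.get_state();d=snap('wrist','w1.png')
T=np.eye(4);T[:3,:3]=R.from_rotvec(s['tool_rot']).as_matrix();T[:3,3]=s['position'];T=T@d['mount']
import pickle;pickle.dump((d,T),open('w1.pkl','wb'))
E
```

```text
t 1.35 p [ 0.4171 -0.199   0.198 ] F [0.1 0.3 0.2] w 1.003 q [ 0.96 -0.2  -0.42  2.05 -0.23  1.11 -0.81]
shift [ 0.158  0.018 -0.046] turn [ 0.003  0.004 -0.011]
```

View pics/w1.png

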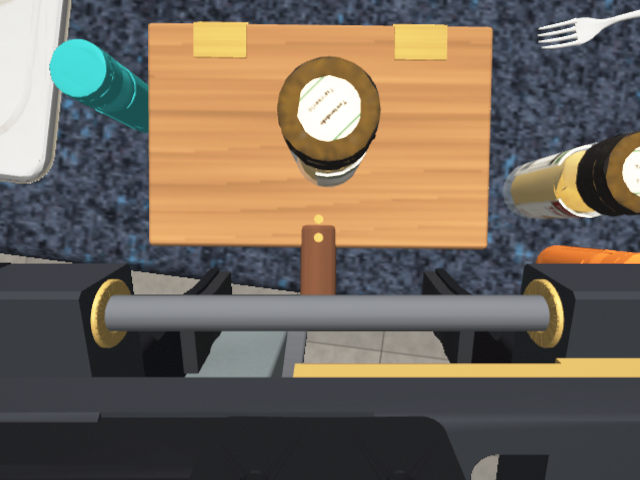

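The wrist view is well aligned with the keeper. Jar cap centre is at (329,107), the lid corners are (149,24), (491,28), (488,246), (149,245), and the handle root is at about (318,245).

```bash
python3 - <<'E'
from h import *
import pickle
d,T=pickle.load(open('w1.pkl','rb'))
for n,u,v,z in [('BL',149,24,.12),('BR',491,28,.12),('FR',488,246,.12),('FL',149,245,.12),('cap',329,107,.225),('hroot',318,245,.122),('turq',79,68,.1),('sinkL',55,180,.005),('sink2',68,0,.005)]:print(n,atz(d,u,v,z,T).round(4))
E
```

```text
BL [ 0.5616 -0.0633  0.12  ]
BR [ 0.5883 -0.2848  0.12  ]
FR [ 0.447  -0.3034  0.12  ]
FL [ 0.4183 -0.0798  0.12  ]
cap [ 0.4919 -0.1899  0.225 ]
hroot [ 0.433  -0.1912  0.122 ]
turq [ 0.5339 -0.0074  0.1   ]
sinkL [0.4556 0.0693 0.005 ]
sink2 [0.6259 0.0752 0.005 ]
```

Request:
jog_arm([
  [1,0.03,0.004,-0.02,0,0,0],
  [1,0.07,0.008,-0.046,0,0,0],
  [1,0.11,0.013,-0.046,0,0,0],
  [1,0.145,0.017,-0.046,0,0,0],
  [1,0.158,0.018,-0.046,0,0,0],
])

```text
time: 1.82
position: [0.4955, -0.1938, 0.1747]
tool_rot: [-3.105, -0.196, -0.327]
ft_force: [-0.5, 0.2, 0.7]
grip_width: 0.999
grip_force: 0.0
```

Request:
jog_arm([
  [0.6,0,0,0,0,0,0],
  [0.4,0,0,0,0,0,0],
  [0.3,0,0,0,0,0,0],
  [0.3,0,0,0,0,0,0],
  [0.3,0,0,0,0,0,0],
], grip_force=15)

```text
time: 2.23
position: [0.4931, -0.1945, 0.1747]
tool_rot: [-3.107, -0.193, -0.325]
ft_force: [0.3, -1.0, 0.1]
grip_width: 0.709
grip_force: 0.0
```

```bash
python3 -c "
from h import *
tgt(.496,-.19,.175,12)"
```

```text
t 2.23 p [ 0.4931 -0.1945  0.1747] F [ 0.3 -1.   0.1] w 0.709 q [ 0.92 -0.02 -0.51  1.95 -0.13  1.03 -0.98]
shift [0.006 0.009 0.001] turn [ 0.003 -0.001  0.003]
```

Request:
jog_arm([
  [0.6,0.004,0.009,0,0,0,0],
  [0.4,0.004,0.009,0,0,0,0],
  [0.3,0.004,0.009,0,0,0,0],
  [0.3,0.004,0.009,0,0,0,0],
  [0.3,0.004,0.009,0,0,0,0],
])

```text
time: 2.65
position: [0.4959, -0.1894, 0.1747]
tool_rot: [-3.106, -0.195, -0.326]
ft_force: [-0.2, 0.5, 1.4]
grip_width: 0.464
grip_force: 15.0
```

Request:
jog_arm([
  [0.3,0,0,0,0,0,0],
  [0.3,0,0,0,0,0,0],
  [0.3,0,0,0,0,0,0],
  [0.3,0,0,0,0,0,0],
  [0.3,0,0,0,0,0,0],
])

```text
time: 3.07
position: [0.4959, -0.1894, 0.1746]
tool_rot: [-3.106, -0.195, -0.326]
ft_force: [-0.8, 2.0, 2.3]
grip_width: 0.465
grip_force: 15.0
```

```bash
python3 -c "
from h import *
tgt(.496,-.19,.175,12)"
```

```text
t 3.07 p [ 0.4959 -0.1894  0.1746] F [-0.8  2.   2.3] w 0.465 q [ 0.91 -0.02 -0.52  1.95 -0.13  1.03 -0.99]
shift [ 0.    -0.001  0.001] turn [ 0.001 -0.001  0.   ]
```

Request:
jog_arm([
  [0.3,0,0,0.015,0,0,0],
  [0.3,-0.005,0,0.035,0,0,0],
  [0.3,-0.02,0.015,0.055,0,0,0],
  [0.3,-0.035,0.045,0.06,0,0,0],
  [0.3,-0.05,0.085,0.06,0,0,0],
])

```text
time: 3.48
position: [0.4713, -0.1485, 0.2065]
tool_rot: [-3.108, -0.191, -0.33]
ft_force: [0.1, 0.7, -0.7]
grip_width: 0.462
grip_force: 15.0
```

```bash
python3 -c "
from h import *
tgt(.466,.03,.175,12)"
```

```text
t 3.48 p [ 0.4713 -0.1485  0.2065] F [ 0.1  0.7 -0.7] w 0.462 q [ 0.9  -0.15 -0.53  1.99 -0.19  1.1  -1.01]
shift [-0.011  0.357 -0.063] turn [0.004 0.004 0.006]
```

Request:
jog_arm([
  [0.3,-0.005,0.05,0,0,0,0],
  [0.3,-0.011,0.1,0,0,0,0],
  [0.3,-0.011,0.15,0,0,0,0],
  [0.3,-0.011,0.2,0,0,0,0],
  [0.3,-0.011,0.25,0,0,0,0],
])

```text
time: 3.9
position: [0.4654, -0.0211, 0.2055]
tool_rot: [-3.107, -0.195, -0.328]
ft_force: [0.8, -0.1, -0.6]
grip_width: 0.461
grip_force: 15.0
```

Request:
jog_arm([
  [0.3,0,0.04,0,0,0,0],
  [0.3,0,0.075,0,0,0,0],
  [0.3,0,0.1,0,0,0,0],
  [0.3,0,0.107,-0.02,0,0,0],
  [0.3,0,0.107,-0.04,0,0,0],
])

```text
time: 4.32
position: [0.466, 0.0321, 0.185]
tool_rot: [-3.107, -0.198, -0.329]
ft_force: [-1.3, -0.0, -0.7]
grip_width: 0.465
grip_force: 15.0
```

```bash
python3 - <<'E'
from h import *
tgt(.466,.03,.056,12)
snap('scene','s1.png')
import cv2
a=cv2.imread('pics/s1.png')[150:390,100:420]
cv2.imwrite('pics/s1c.png',cv2.resize(a,None,fx=2.4,fy=2.4,interpolation=cv2.INTER_CUBIC))
E
```

```text
t 4.32 p [0.466  0.0321 0.185 ] F [-1.3 -0.  -0.7] w 0.465 q [ 0.75 -0.26 -0.75  2.08 -0.23  1.05 -1.35]
shift [-0.    -0.004 -0.258] turn [ 0.004  0.004 -0.003]
```

View pics/s1c.png

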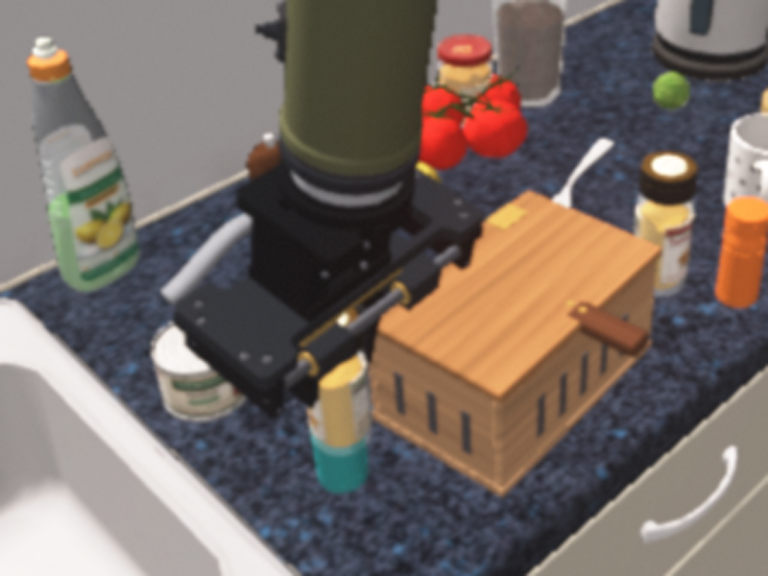

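Request:
jog_arm([
  [0.3,0,0.012,-0.05,0,0,0],
  [0.3,0,0.012,-0.1,0,0,0],
  [0.3,0,0.012,-0.15,0,0,0],
  [0.3,0,0.012,-0.19,0,0,0],
  [0.3,0,0.012,-0.22,0,0,0],
])

```text
time: 4.78
position: [0.4636, 0.036, 0.0719]
tool_rot: [-3.106, -0.192, -0.32]
ft_force: [-0.4, -0.4, -1.2]
grip_width: 0.467
grip_force: 15.0
```

Request:
jog_arm([
  [0.3,0,0,-0.01,0,0,0],
  [0.3,0,0,-0.02,0,0,0],
  [0.3,0,0,-0.026,0,0,0],
  [0.3,0,0,-0.03,0,0,0],
  [0.3,0,0,-0.03,0,0,0],
])

```text
time: 5.2
position: [0.4658, 0.0372, 0.0599]
tool_rot: [-3.106, -0.194, -0.327]
ft_force: [-0.2, 0.2, -1.1]
grip_width: 0.463
grip_force: 15.0
```

```bash
python3 -c "
from h import *
tgt(.466,.038,.055,12)"
```

```text
t 5.2 p [0.4658 0.0372 0.0599] F [-0.2  0.2 -1.1] w 0.463 q [ 0.76 -0.05 -0.87  2.22 -0.06  0.75 -1.52]
shift [ 0.     0.002 -0.01 ] turn [0.002 0.    0.001]
```

Request:
jog_arm([
  [0.3,0,0,-0.003,0,0,0],
  [0.3,0,0,-0.006,0,0,0],
  [0.3,0,0,-0.008,0,0,0],
  [0.3,0,0,-0.01,0,0,0],
  [0.3,0,0,-0.01,0,0,0],
])

```text
time: 5.62
position: [0.4655, 0.0375, 0.0546]
tool_rot: [-3.106, -0.195, -0.326]
ft_force: [0.6, -0.4, -1.0]
grip_width: 0.467
grip_force: 15.0
```

Request:
jog_arm([
  [0.3,0,0,-0.001,0,0,0],
  [0.3,0,0,-0.002,0,0,0],
  [0.3,0,0,-0.003,0,0,0],
  [0.3,0,0,-0.003,0,0,0],
  [0.3,0,0,-0.003,0,0,0],
])

```text
time: 6.03
position: [0.4664, 0.0376, 0.0546]
tool_rot: [-3.107, -0.195, -0.328]
ft_force: [-6.1, 0.3, 14.0]
grip_width: 0.465
grip_force: 15.0
```

Contact: the jar is standing on the worktop. Releasing.

Request:
jog_arm([
  [0.55,0,0,0.002,0,0,0],
  [0.75,0,0,0.002,0,0,0],
  [0.9,0,0,0.002,0,0,0],
  [1,0,0,0.002,0,0,0],
  [1,0,0,0.002,0,0,0],
])

```text
time: 6.45
position: [0.4652, 0.0374, 0.0539]
tool_rot: [-3.106, -0.195, -0.325]
ft_force: [-0.9, 0.0, 0.0]
grip_width: 0.76
grip_force: 0.0
```

Request:
jog_arm([
  [1,0,0,0,0,0,0],
  [1,0,0,0,0,0,0],
  [1,0,0,0,0,0,0],
  [1,0,0,0,0,0,0],
  [1,0,0,0,0,0,0],
])

```text
time: 6.87
position: [0.4654, 0.0374, 0.0541]
tool_rot: [-3.106, -0.195, -0.326]
ft_force: [0.0, -0.1, 1.1]
grip_width: 0.99
grip_force: 0.0
```

```bash
python3 -c "
from h import *
tgt(.466,.0375,.20,12)"
```

```text
t 6.87 p [0.4654 0.0374 0.0541] F [ 0.  -0.1  1.1] w 0.99 q [ 0.76 -0.04 -0.87  2.23 -0.05  0.73 -1.53]
shift [0.001 0.    0.292] turn [ 0.001 -0.001  0.001]
```

Request:
jog_arm([
  [1,0,0,0.04,0,0,0],
  [1,0,0,0.09,0,0,0],
  [1,0,0,0.15,0,0,0],
  [1,0,0,0.21,0,0,0],
  [1,0,0,0.25,0,0,0],
])

```text
time: 7.28
position: [0.4665, 0.0376, 0.1821]
tool_rot: [-3.107, -0.196, -0.331]
ft_force: [0.9, 0.4, -0.4]
grip_width: 1.001
grip_force: 0.0
```

```bash
python3 -c "
from h import *
tgt(.42,-.194,.18,20)"
```

```text
t 7.28 p [0.4665 0.0376 0.1821] F [ 0.9  0.4 -0.4] w 1.001 q [ 0.75 -0.25 -0.76  2.08 -0.23  1.04 -1.37]
shift [-0.093 -0.463 -0.004] turn [ 0.037 -0.259  0.   ]
```

Request:
jog_arm([
  [1,0,-0.05,0,0,0,0],
  [1,0,-0.11,0,0,0,0],
  [1,-0.01,-0.17,0,0,0,0],
  [1,-0.02,-0.23,0,0,0,0],
  [1,-0.03,-0.29,0,0,0,0],
])

```text
time: 7.7
position: [0.45, -0.1089, 0.1792]
tool_rot: [-3.107, -0.196, -0.326]
ft_force: [1.0, -0.5, 0.4]
grip_width: 1.001
grip_force: 0.0
```

Request:
jog_arm([
  [1,-0.015,-0.05,0,0.01,-0.05,0],
  [0.9,-0.03,-0.1,0,0.015,-0.1,0],
  [0.8,-0.045,-0.14,0,0.02,-0.16,0],
  [0.8,-0.06,-0.165,0,0.03,-0.21,0],
  [0.8,-0.063,-0.173,0,0.037,-0.259,0],
])

```text
time: 8.12
position: [0.4175, -0.1966, 0.1789]
tool_rot: [-3.067, -0.186, -0.537]
ft_force: [0.8, 0.5, -0.0]
grip_width: 0.828
grip_force: 0.0
```

```bash
python3 -c "
from h import *
c,s=np.cos(np.radians(7.2)),np.sin(np.radians(7.2))
for dx in(-.17,-.175):print(.5038+(.07+dx)*c,-.1828+(.07+dx)*s)
tgt(.403,-.196,.15,20)"
```

```text
0.4045885298685522 -0.19533332335643042
0.3996279563619799 -0.19595998952425192
t 8.12 p [ 0.4175 -0.1966  0.1789] F [ 0.8  0.5 -0. ] w 0.828 q [ 0.9  -0.26 -0.3   2.17 -0.37  0.98 -0.68]
shift [-0.029  0.001 -0.058] turn [-0.002 -0.004  0.008]
```

Request:
jog_arm([
  [0.8,-0.01,0.001,-0.02,0,0,0],
  [0.7,-0.023,0.003,-0.058,0,0,0.006],
  [0.7,-0.023,0.003,-0.095,0,0,0.006],
  [0.7,-0.023,0.003,-0.13,0,0,0.006],
  [0.7,-0.023,0.003,-0.154,0,0,0.006],
])

```text
time: 8.53
position: [0.4063, -0.191, 0.0997]
tool_rot: [-3.064, -0.199, -0.531]
ft_force: [-0.8, -0.4, -0.9]
grip_width: 0.707
grip_force: 0.0
```

```bash
python3 - <<'E'
from h import *
tgt(.406,-.195,.102,20)
snap('side','s2.png')
import cv2
a=cv2.imread('pics/s2.png')[100:300,170:410]
cv2.imwrite('pics/s2c.png',cv2.resize(a,None,fx=3,fy=3,interpolation=cv2.INTER_CUBIC))
E
```

```text
t 8.53 p [ 0.4063 -0.191   0.0997] F [-0.8 -0.4 -0.9] w 0.707 q [ 0.89 -0.19 -0.31  2.29 -0.39  0.81 -0.61]
shift [-0.001 -0.008  0.005] turn [-0.005 -0.012 -0.008]
```

View pics/s2c.png

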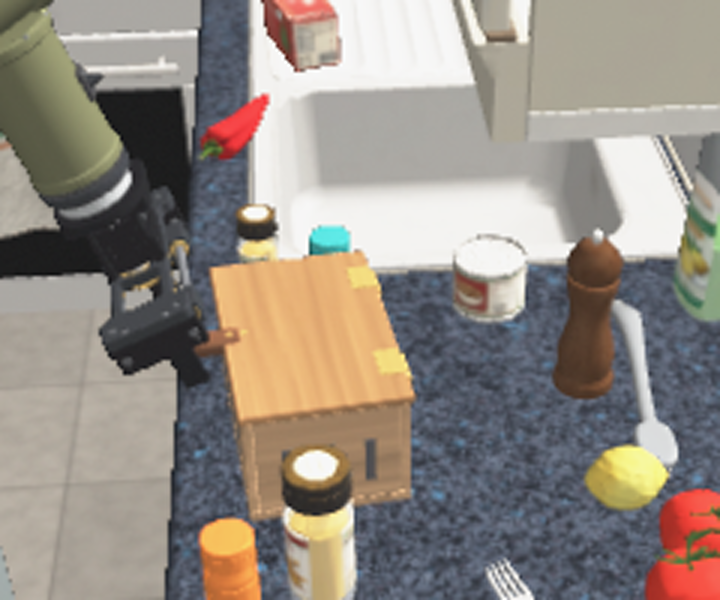

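The jar stands upright beside the keeper at crop ~(255,235), and the fingers straddle the handle at ~(205,350). Closing.

Request:
jog_arm([
  [0.5,0,-0.008,0.004,0,0,0],
  [0.2,0,-0.008,0.004,0,0,0],
  [0.2,0,-0.008,0.004,0,0,0],
  [0.2,0,-0.008,0.004,0,0,0],
  [0.2,0,-0.008,0.004,0,0,0],
], grip_force=20)

```text
time: 9.0
position: [0.4079, -0.1968, 0.1049]
tool_rot: [-3.066, -0.197, -0.537]
ft_force: [-1.3, 0.5, -0.0]
grip_width: 0.406
grip_force: 0.0
```

Request:
jog_arm([
  [0.1,0,0,0,0,0,0],
  [0.1,0,0,0,0,0,0],
  [0.1,0,0,0,0,0,0],
  [0.1,0,0,0,0,0,0],
  [0.1,0,0,0,0,0,0],
])

```text
time: 9.42
position: [0.4074, -0.1944, 0.1044]
tool_rot: [-3.062, -0.198, -0.534]
ft_force: [-2.9, 5.6, 5.5]
grip_width: 0.274
grip_force: 20.0
```

```bash
cat > arc.py <<'E'
from h import *
import sys
# grasp reference: TCP at lid angle 0 and tool tilt there; th=lid angle, tilt = tool tilt wanted; b=bar distance behind TCP
def go(th,tilt,P0,tilt0,yaw=YAW):
    ex=np.array([np.cos(np.radians(yaw)),np.sin(np.radians(yaw)),0])
    h=np.array([.5038,-.1828,.11])+.07*ex
    a=lambda t:np.sin(np.radians(t))*ex+np.array([0,0,-np.cos(np.radians(t))])
    b=(.115-P0[2])/np.cos(np.radians(tilt0))
    g=np.array(P0)-b*a(tilt0)                    # gripped point, lid shut
    r=R.from_rotvec(np.radians(th)*np.array([-ex[1],ex[0],0])).apply(g-h)+h
    print(th,tilt,'b',round(b,4),'target',(r+b*a(tilt)).round(4)); tgt(*(r+b*a(tilt)),tilt)
E
python3 -c "
from arc import *
s=ctrl.get_state()
print(s['position'],s['grip_force'])
for th,t in [(8,17),(16,13),(25,8),(34,3),(45,-3)]: go(th,t,s['position'],20)"
```

```text
[ 0.4074019  -0.19444657  0.10438126] 19.962159233400598
8 17 b 0.0113 target [ 0.4092 -0.1942  0.1279]
t 9.42 p [ 0.4074 -0.1944  0.1044] F [-2.9  5.6  5.5] w 0.274 q [ 0.9  -0.19 -0.3   2.28 -0.4   0.82 -0.61]
shift [0.004 0.    0.047] turn [-0.022  0.091 -0.008]
16 13 b 0.0113 target [ 0.414  -0.1936  0.1509]
t 9.42 p [ 0.4074 -0.1944  0.1044] F [-2.9  5.6  5.5] w 0.274 q [ 0.9  -0.19 -0.3   2.28 -0.4   0.82 -0.61]
shift [0.013 0.002 0.093] turn [-0.039  0.223 -0.008]
25 8 b 0.0113 target [ 0.4231 -0.1925  0.1756]
t 9.42 p [ 0.4074 -0.1944  0.1044] F [-2.9  5.6  5.5] w 0.274 q [ 0.9  -0.19 -0.3   2.28 -0.4   0.82 -0.61]
shift [0.031 0.004 0.142] turn [-0.06   0.389 -0.007]
34 3 b 0.0113 target [ 0.4359 -0.1908  0.1985]
t 9.42 p [ 0.4074 -0.1944  0.1044] F [-2.9  5.6  5.5] w 0.274 q [ 0.9  -0.19 -0.3   2.28 -0.4   0.82 -0.61]
shift [0.057 0.007 0.188] turn [-0.081  0.554 -0.007]
45 -3 b 0.0113 target [ 0.4562 -0.1883  0.2231]
t 9.42 p [ 0.4074 -0.1944  0.1044] F [-2.9  5.6  5.5] w 0.274 q [ 0.9  -0.19 -0.3   2.28 -0.4   0.82 -0.61]
shift [0.098 0.012 0.238] turn [-0.106  0.752 -0.006]
```

Request:
jog_arm([
  [0.1,0,0,0.012,-0.004,0.02,0],
  [0.1,0.001,0,0.024,-0.01,0.045,0],
  [0.1,0.004,0,0.047,-0.018,0.09,0],
  [0.1,0.008,0.001,0.07,-0.028,0.155,0],
  [0.1,0.013,0.002,0.093,-0.039,0.22,0],
])

```text
time: 9.83
position: [0.4135, -0.1937, 0.1503]
tool_rot: [-3.102, -0.2, -0.353]
ft_force: [4.5, 3.8, -4.9]
grip_width: 0.275
grip_force: 20.0
```

```bash
python3 -c "
from arc import *
P=[.4074,-.1944,.1044]
for th,t in [(16,13),(25,8),(34,3),(43,0)]: go(th,t,P,20)"
```

```text
16 13 b 0.0113 target [ 0.414  -0.1936  0.1509]
t 9.83 p [ 0.4135 -0.1937  0.1503] F [ 4.5  3.8 -4.9] w 0.275 q [ 0.9  -0.18 -0.37  2.14 -0.24  1.   -0.81]
shift [0.001 0.    0.001] turn [ 0.002 -0.001 -0.006]
25 8 b 0.0113 target [ 0.4231 -0.1924  0.1756]
t 9.83 p [ 0.4135 -0.1937  0.1503] F [ 4.5  3.8 -4.9] w 0.275 q [ 0.9  -0.18 -0.37  2.14 -0.24  1.   -0.81]
shift [0.019 0.003 0.051] turn [-0.019  0.165 -0.006]
34 3 b 0.0113 target [ 0.4359 -0.1908  0.1985]
t 9.83 p [ 0.4135 -0.1937  0.1503] F [ 4.5  3.8 -4.9] w 0.275 q [ 0.9  -0.18 -0.37  2.14 -0.24  1.   -0.81]
shift [0.045 0.006 0.096] turn [-0.04   0.33  -0.006]
43 0 b 0.0113 target [ 0.4525 -0.1887  0.219 ]
t 9.83 p [ 0.4135 -0.1937  0.1503] F [ 4.5  3.8 -4.9] w 0.275 q [ 0.9  -0.18 -0.37  2.14 -0.24  1.   -0.81]
shift [0.078 0.01  0.137] turn [-0.053  0.429 -0.006]
```

Forces are small; continue along the arc.

Request:
jog_arm([
  [0.1,0.009,0.001,0.026,-0.01,0.08,0],
  [0.1,0.019,0.003,0.051,-0.02,0.16,0],
  [0.1,0.032,0.004,0.074,-0.03,0.245,0],
  [0.1,0.045,0.006,0.096,-0.04,0.33,0],
  [0.1,0.045,0.006,0.096,-0.04,0.33,0],
])

```text
time: 10.25
position: [0.4371, -0.1909, 0.2001]
tool_rot: [-3.131, -0.207, -0.08]
ft_force: [-5.3, 2.8, 1.2]
grip_width: 0.269
grip_force: 20.0
```

```bash
python3 -c "
from arc import *
P=[.4074,-.1944,.1044]
for th,t in [(34,3),(44,0)]: go(th,t,P,20)"
```

```text
34 3 b 0.0113 target [ 0.4359 -0.1908  0.1985]
t 10.25 p [ 0.4371 -0.1909  0.2001] F [-5.3  2.8  1.2] w 0.269 q [ 0.87 -0.06 -0.47  1.91 -0.05  1.23 -1.03]
shift [-0.002  0.    -0.003] turn [ 0.001 -0.002 -0.012]
44 0 b 0.0113 target [ 0.4546 -0.1884  0.2211]
t 10.25 p [ 0.4371 -0.1909  0.2001] F [-5.3  2.8  1.2] w 0.269 q [ 0.87 -0.06 -0.47  1.91 -0.05  1.23 -1.03]
shift [0.035 0.005 0.042] turn [-0.012  0.097 -0.012]
```

Request:
jog_arm([
  [0.1,0.008,0.001,0.01,-0.003,0.025,0],
  [0.1,0.017,0.002,0.021,-0.006,0.05,0],
  [0.1,0.026,0.003,0.032,-0.009,0.075,0],
  [0.1,0.035,0.005,0.042,-0.012,0.097,0],
  [0.1,0.035,0.005,0.042,-0.012,0.097,0],
])

```text
time: 10.67
position: [0.454, -0.1888, 0.2201]
tool_rot: [3.135, 0.205, 0.003]
ft_force: [-4.3, 3.9, 0.5]
grip_width: 0.27
grip_force: 20.0
```

Request:
jog_arm([
  [0.1,0,0,0,0,0,0],
  [0.1,0,0,0,0,0,0],
  [0.1,0,0,0,0,0,0],
  [0.1,0,0,0,0,0,0],
  [0.1,0,0,0,0,0,0],
])

```text
time: 11.08
position: [0.4533, -0.1889, 0.2194]
tool_rot: [-3.135, -0.204, -0.004]
ft_force: [-2.9, 3.3, 0.8]
grip_width: 0.275
grip_force: 20.0
```

```bash
python3 - <<'E'
from arc import *
go(44,0,[.4074,-.1944,.1044],20)
d=snap('side','s3.png')
a=cv2.imread('pics/s3.png')[80:300,170:410]
cv2.imwrite('pics/s3c.png',cv2.resize(a,None,fx=2.7,fy=2.7,interpolation=cv2.INTER_CUBIC))
ex=np.array([np.cos(np.radians(YAW)),np.sin(np.radians(YAW)),0]);ey=np.array([-ex[1],ex[0],0])
h=np.array([.5038,-.1828,.11])+.07*ex
for th in(37,44,51):
  for y in(-.113,.113):
    l=R.from_rotvec(np.radians(th)*ey).apply(-.143*ex+np.array([0,0,.01])+y*ey)+h
    print(th,((proj(d,l)-[170,80])*2.7).round(0))
E
```

```text
44 0 b 0.0113 target [ 0.4546 -0.1884  0.2211]
t 11.08 p [ 0.4533 -0.1889  0.2194] F [-2.9  3.3  0.8] w 0.275 q [ 0.84  0.   -0.5   1.82 -0.    1.31 -1.1 ]
shift [0.003 0.001 0.003] turn [-0.     0.005 -0.008]
37 [246. 348.]
37 [213. 217.]
44 [259. 334.]
44 [225. 204.]
51 [274. 321.]
51 [238. 193.]
```

View pics/s3c.png

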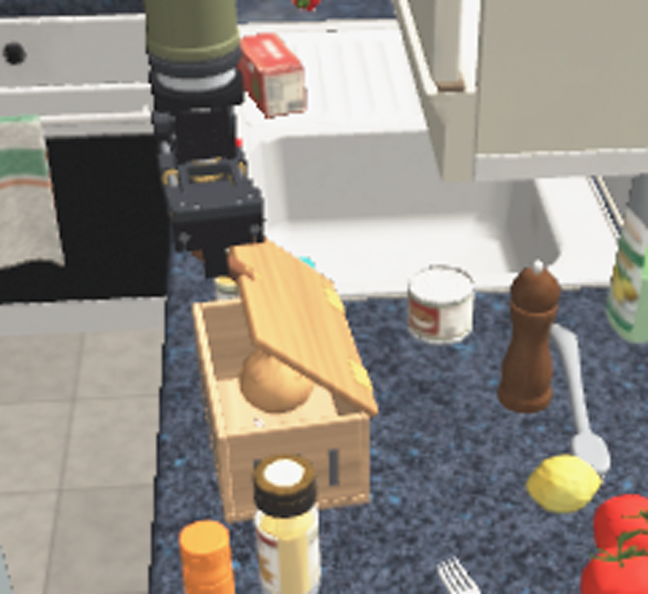

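The lid is open at about 42° (front right corner at crop (252,340)) and firmly gripped, and the jar still stands behind it. Handing in.

```bash
python3 -c "
from bench import ctrl
print(ctrl.close_job())"
```

```text
the job is handed in; nothing more can be done
None
```

The spice jar stands upright on the worktop left of the keeper, and I handed the job in at 11 s with the gripper still holding the lid open at about 42° by the side camera (37–53° passes); the verdict was not shown.

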